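# Pack the camera handpiece and clamp its case shut

### The arm

A 7-joint arm with a two-finger parallel gripper is mounted at the origin on the work surface. World frame = base frame: x ahead of the robot, y to its left, z up, the work surface at z = 0. Lengths are in m, angles in rad, forces in N, time in s.
With the tool pointing down it reaches from about 0.425 to 0.95 m from the base axis. Payload 4.7 kg.
Tool frame: the origin (TCP) lies midway between the tips of the shut fingers; the grasp point (between the pads) lies 19 mm behind it; z points along the fingers, y is the line along which they close (so a half turn about z gives the same grasp; the last joint's range is limited). The gripper opens to 87 mm and grips with 3 to 60 N. Pads are 19 mm wide; open, the fingers measure 117 mm over their backs; the gripper's body (75 mm by 190 mm) begins 51 mm behind the grasp point.
Start: joints at [1.231, 0.469, -0.049, 1.532, 0.024, 1.141, -0.082], TCP at [0.206, -0.643, 0.188] pointing down, gripper open.
Joint ranges: [-2.59, 2.59], [-0.33, 1.99], [-1.39, 1.29], [0.1, 2.45], [-1.04, 4.18], [0.21, 1.99], [-2.66, 2.66]. Speed limits (rad/s): [2.57, 2.57, 3.14, 3.14, 3.14, 3.14, 3.14].

### API

Orientations are given as a unit quaternion [w, x, y, z].
In Python, from workcell import manip gives the robot as it stands.
- The arm moves only by the tool arm_command, never from a script. Its arguments are lists of equal length, an entry for each row: "translation": the shift along the tool's x, y, z in m, a list of three; "angular": the turn, a rotation vector about the tool's x, y, z in rad, a list of three. In form: {"translation": [[tx, ty, tz], ...], "angular": [[rx, ry, rz], ...]}. A call has 1 to 5 rows; each row shifts and turns the commanded pose from where the row before left it, along the tool's axes as they then stand; what a row does not reach is not made up. A row lasts 1/12 s, in which the tool goes at most 41.7 mm and 7.16 degrees, less where a joint would pass 70% of its speed; a pose out of reach is approached as far as the arm can. A call is refused whole if a number of a shift passes 0.0417 or a number of a turn 0.125, either way. A call with a gripper value outside its range is refused whole. "jaw" is the opening, from -1 (shut) to 1 (fully open), set as the call begins (left out, the last holds). The fingers move at their own pace and stop on an object; "force" is the grip in N (left out, the last holds). Time passes only in rows, so rows that do not move let the fingers close. It gives the time, the measured TCP pose, the force, the opening and the grip force at its end, in the units of the state.
- manip.observe(): the state, without advancing time (a new reading comes with each control period).
- manip.read_camera(name): name is "side" or "top"; returns a dict with "image" (384x512x3 uint8, red, green, blue), "range_z" (384x512 float32, m along the optical axis (not along the pixel's ray), 0 where there is no reading), "fx", "fy", "cx", "cy" (pixels), "world_to_cam" (4x4, takes a point from world to camera coordinates). Camera axes: x right, y up, looking along -z (the intrinsics and any distortion apply to the point x, -y, -z); pixel columns grow to the right and rows downward; lengths in m; the calibration is good to about 2 mm. A picture is of the moment at which its call begins.
- manip.sign_off(): hands the job in; it is judged then, once.
The state is a dict: "t": time; "qpos": joint angles; "dq": joint speeds; "joint_torque": joint torques, N m; "position": TCP position; "eef_rot": TCP orientation; "ft_force": force on the tool from outside, world axes, zero at the start; "moment": the same for the moment, N m; "gripper_width": finger opening in m; "gripper_force": force on a finger pad.
Only numpy, scipy, OpenCV 4.12 (cv2) and the standard library are available. Lean on these libraries where they do the work, as an engineer would, in place of code of your own. Each camera call takes 0.05 s, during which the arm holds its last target. There are 200 camera calls.

### The job

Pack away the camera handpiece: lay it flat on the floor of the open metal case, in the wide space beside the telescope that is already there, buttons up. Then fit the lid squarely over the case until it sits fully down on the rim, and swing the clamp bar over until it lies down on the lid. Set things down rather than dropping them, and leave the bottle and the mug where they stand.

Things in the scene. Friction and masses are not known exactly. Their poses are not given: they have to be found in the camera images.
- case: Open aluminium instrument case, fixed. 180 mm along x, 140 along y, rim 40 mm above the table; walls 4 mm, inner floor 10 mm up. Origin: centre of the underside, z up. A low divider (14 mm high, along x, at y = -31 mm) sets off a narrow strip at -y where a telescope lies (fixed, below the rim). Seated, the lid's origin is 30 mm above the case's, axes parallel (either way round).
- case_space (a point): Middle of the clear space for the handpiece, on the case's inner floor: x = 0, y = +18 mm, z = 10 mm in the case's frame. The space measures 172 mm along the case's x and 96 mm along its y. The seated lid leaves 50 mm of height over the floor.
- lid: Loose aluminium lid, about 0.4 kg, 205 x 165 mm over its flared skirt, 72 mm high with its handle, lying right side up on the table. Origin: centre of the skirt's lower edge; z up, x along the long side. The skirt is 10 mm deep, with about 2 mm play all round the case (5 mm at its mouth); a ledge inside it rests on the case's rim. The lid's flat top is 34 mm above its origin.
- lid_handle (a point): Middle of the lid's black arch handle, 65 mm above the lid's origin, above its centre of mass. The handle's bar is 70 mm long along the lid's y, 14 mm wide in x and 14 mm high, 24 mm clear above the lid's top, on two legs centred at y = +-30 mm.
- handpiece: Grey camera handpiece, loose, about 0.17 kg, 130 mm long along x (-65 to +65), 34 mm high. From x = -65 to +25 mm a block 32 mm wide in y; from +25 mm a round steel coupling, 33 mm in diameter, then 26 mm. Origin: under the middle of its length, on the underside; z up, two black buttons on the top. Centre of mass near x = 0.
- clamp_pivot (a point): Middle of the clamp's hinge axis, fixed on the case: x = +80 mm, y = 0, z = 18 mm in the case's frame. The hinge axis runs along the case's y.
- clamp_bar (a point): Middle of the clamp's cross-bar: round steel, 12 mm in diameter, 184 mm long along the case's y, on two arms beside the case's long sides, 69 mm from the hinge axis. Open, it leans out beyond the case's +x end, clear of the lid's way down; closed, it lies on the lid's top at x = +35 mm, z = 70 mm in the case's frame.
- clamp (a joint): Angle of the clamp (rad): 0 lying on the seated lid, growing as it swings up and out to the case's +x; starts at 1.3 to 1.55, stop at 1.75 (at -0.1 with no lid). The hinge is stiff (0.15 N m, about 2.2 N at the bar): it stays where it is left. It can be pushed with closed fingers.
- bottle: Bystander: bottle with a cap, 60 mm across, 160 mm high. Origin under its centre.
- mug: Bystander: white mug, 80 mm across, 90 mm high. Origin under its centre.
Not all that is in view belongs to the job. Of the things shaped like the handpiece, the grey one is meant.

How it is judged:
On the way, in this order (a step that is already met when the one before it is completed fails the run):
1. the handpiece lies flat on the case's floor in the wide space, let go, the lid not on yet (x of handpiece in the frame of case between -0.03 and 0.03 m and y of handpiece in the frame of case between -0.018 and 0.054 m and z of handpiece in the frame of case between 0.006 and 0.0135 m and angle between handpiece's own z axis and vertical below 0.1 rad and contact force between handpiece and the fingers below 0.1 N and horizontal distance between lid and case above 0.05 m), for 0.2 s.
2. the lid sits fully down on the rim, the clamp still up (x of handpiece in the frame of case between -0.03 and 0.03 m and y of handpiece in the frame of case between -0.018 and 0.054 m and z of handpiece in the frame of case between 0.006 and 0.0135 m and angle between handpiece's own z axis and vertical below 0.1 rad and x of lid in the frame of case between -0.007 and 0.007 m and y of lid in the frame of case between -0.007 and 0.007 m and z of lid in the frame of case below 0.0325 m and angle between lid's own z axis and vertical below 0.03 rad and value of joint clamp above 0.5 rad), for 0.2 s.
At the end, for the whole second after the job is handed in: Handpiece flat on the case floor (3.5 mm, 0.1 rad) in the wide space, its middle within 30 mm of the case's middle lengthways; lid on the rim (2.5 mm in height, 7 mm each way, 0.03 rad of level); clamp bar down on it (joint below 0.06 rad); both at rest (x of handpiece in the frame of case between -0.03 and 0.03 m and y of handpiece in the frame of case between -0.018 and 0.054 m and z of handpiece in the frame of case between 0.006 and 0.0135 m and angle between handpiece's own z axis and vertical below 0.1 rad and x of lid in the frame of case between -0.007 and 0.007 m and y of lid in the frame of case between -0.007 and 0.007 m and z of lid in the frame of case below 0.0325 m and angle between lid's own z axis and vertical below 0.03 rad and linear speed of each of handpiece, lid below 0.02 m/s and value of joint clamp below 0.06 rad); the robot touches nothing.
It fails at once if the handpiece is dropped (moves faster than 0.7 m/s out of the fingers) (linear speed of handpiece above 0.7 m/s and contact force between handpiece and the fingers below 0.05 N).
It fails at once if the lid is dropped (moves faster than 0.7 m/s out of the fingers) (linear speed of lid above 0.7 m/s and contact force between lid and the fingers below 0.05 N).
It fails at once if the bottle or the mug is moved more than 30 mm (distance of any of bottle, mug from where it was at the start of the episode above 0.03 m).
It also fails if it takes over 72 s, if anything falls off the work surface, if the arm or the gripper's body presses on something with over 40 N, if the wrist force passes 120 N, or if a joint passes its speed limit or range.

## Working session

There is one attempt and no reset: what is moved stays moved. The work goes in short steps, Python scripts to look and compute and a tool call to move; the robot and the scene stay as the last step left them, time stands still between calls to the robot, and variables do not carry over. Pictures are saved under pics/ and viewed, at most 10 in all, crops included, and the job is handed in when it is done.

Besides the shell and the picture viewer there is one more tool, called after "Call:" by a JSON object that holds its "api" and its "payload". arm_command: Moves the arm, as the interface text tells. Its arguments: {"type":"object","properties":{"translation":{"type":"array"},"angular":{"type":"array"},"jaw":{"type":"number"},"force":{"type":"number"}},"required":["translation","angular"]}

```bash
ls; mkdir -p pics; cat > h.py <<'E'
import numpy as np,cv2
from workcell import manip
def cam(n):
    c=manip.read_camera(n);c['T']=np.linalg.inv(c['world_to_cam']);return c
def cloud(c):
    r=c['range_z'];v,u=np.mgrid[:r.shape[0],:r.shape[1]]
    p=np.stack([(u-c['cx'])/c['fx']*r,-(v-c['cy'])/c['fy']*r,-r,np.ones_like(r)],-1)@c['T'].T
    p=p[...,:3];p[r==0]=np.nan;return p
def save(c,n): cv2.imwrite('pics/'+n,c['image'][...,::-1])
E
python3 - <<'E'
from h import *
s=manip.observe();print(s)
for n in('top','side'):
    c=cam(n);save(c,n+'0.png');np.savez(n+'0.npz',**{k:v for k,v in c.items()});print({k:c[k] for k in c if k not in('image','range_z')},(c['range_z']>0).mean())
E
```

```text
pics
{'t': 0.0, 'qpos': array([ 1.23110489,  0.46944756, -0.0485928 ,  1.53370113,  0.02411438,
        1.14100443, -0.08236146]), 'dq': array([-0.00018139,  0.00134591, -0.00270538,  0.00020389, -0.00204914,
        0.00040528, -0.00045853]), 'joint_torque': array([-5.23445726e-05, -5.07975519e+01, -8.09147162e-02, -2.36156899e+01,
       -6.14773482e-02,  3.80134222e-02,  1.69610798e-04]), 'position': array([ 0.20621748, -0.64201752,  0.18649234]), 'eef_rot': array([-9.67520646e-04,  9.87951861e-01,  1.54758350e-01, -1.95768872e-04]), 'ft_force': array([0.31399957, 0.60956604, 0.85524702]), 'moment': array([0.0007179 , 0.00214153, 0.01216366]), 'gripper_force': 0.0, 'gripper_width': 0.087324937452119}
{'fx': 368.574012407443, 'fy': 368.574012407443, 'cx': 260.0961199379117, 'cy': 188.16413122406425, 'world_to_cam': array([[ 0.02815676, -0.99947602, -0.01596475, -0.00841968],
       [ 0.98018098,  0.02447309,  0.19658664, -0.54984527],
       [-0.19609292, -0.02118358,  0.98035648, -0.76014698],
       [ 0.        ,  0.        ,  0.        ,  1.        ]]), 'T': array([[ 0.02815676,
[... 181 characters left out ...]
 ,  0.        ,  0.        ,  1.        ]])} 0.9963480631510416
{'fx': 351.73128443566276, 'fy': 351.73128443566276, 'cx': 256.85051310916697, 'cy': 191.64085729778924, 'world_to_cam': array([[-0.83200263, -0.55454971, -0.01569228,  0.44377471],
       [ 0.29804887, -0.47066836,  0.83044456, -0.22545856],
       [-0.46790865,  0.68625499,  0.55688023, -0.6865431 ],
       [ 0.        ,  0.        ,  0.        ,  1.        ]]), 'T': array([[-0.83200263,  0.29804887, -0.46790865,  0.11517994],
       [-0.55454971, -0.47066836,  0.68625499,  0.61112256],
       [-0.01569228,  0.83044456,  0.55688023,  0.57651694],
       [ 0.        ,  0.        ,  0.        ,  1.        ]])} 0.9959971110026041
```

View pics/top0.png

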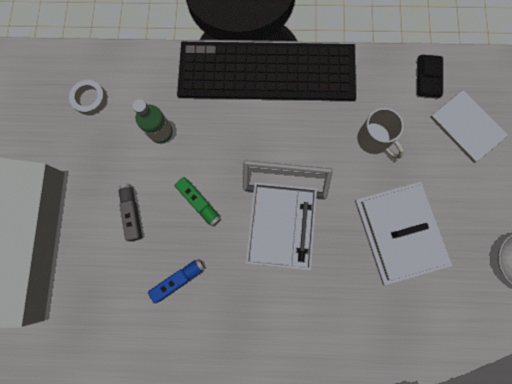

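View pics/side0.png

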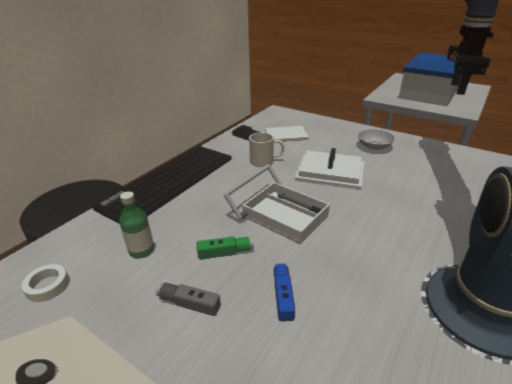

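The top view shows the case at px (282,225) with its clamp at the far (+x) end and the telescope on the right (−y). The lid is at (405,232), with its handle along world y. The grey handpiece is at (130,213), coupling upward at (125,190). The bottle is at (150,120) and the mug at (384,127).

```bash
cat > m.py <<'E'
from h import *
def blob(P,box,zl,zh):
    u0,v0,u1,v1=box
    m=np.zeros(P.shape[:2],bool);m[v0:v1,u0:u1]=1
    return m&(P[...,2]>zl)&(P[...,2]<zh)
def rect(q):
    (c,s,a)=cv2.minAreaRect((q[:,:2]*1000).astype(np.float32));return np.round(c,1),np.round(s,1),round(a,1)
E
python3 - <<'E'
from m import *
c=dict(np.load('top0.npz'));P=cloud(c)
for n,b,zl,zh in[('hand',(105,170,150,250),.012,.06),('rim',(235,175,330,280),.033,.048),('lidtop',(345,175,460,295),.026,.042),('lidall',(345,175,460,295),.008,.1),('handle',(345,175,460,295),.055,.09),('clampbar',(235,150,340,205),.055,.13),('bottle',(125,90,180,150),.02,.2),('mug',(360,100,410,165),.02,.12)]:
    m=blob(P,b,zl,zh);q=P[m];print(n,len(q),rect(q),'z',np.round(np.percentile(q[:,2],[2,50,98])*1000,1),'mean',np.round(q.mean(0)*1000,1))
q=P[300:360,200:400];print('table',np.nanmedian(q[...,2]))
# handpiece profile along axis
q=P[blob(P,(105,170,150,250),.012,.06)];m=q[:,:2].mean(0);w,V=np.linalg.eigh(np.cov(q[:,:2].T));a=V[:,1];a*=np.sign(a[0])
t=(q[:,:2]-m)@a;n=(q[:,:2]-m)@[-a[1],a[0]];print('axis',a,np.degrees(np.arctan2(a[1],a[0])))
for k in np.arange(-.075,.075,.01):
    s=(t>k)&(t<k+.01)
    if s.any():print(round(k,3),np.round([n[s].min()*1e3,n[s].max()*1e3,np.median(q[s,2])*1e3],1))
print(t.min(),t.max(),m)
E
```

```text
hand 897 (array([493.4, 304.7]), array([130.7,  32.8]), 15.2) z [14.2 32.1 36. ] mean [489.9 300.9  30.2]
rim 670 (array([478.1, -46.1]), array([194.7, 195.9]), 86.8) z [34.1 39.5 45.5] mean [484.1 -45.7  39.5]
lidtop 5039 (array([ 465.4, -317.7]), array([180.2, 141.5]), 17.0) z [30.6 33.7 36.6] mean [ 462.9 -316.9   33.6]
lidall 6245 (array([ 465.4, -318.4]), array([198.1, 160.2]), 17.1) z [11.9 33.4 71. ] mean [ 461.3 -311.4   32.2]
handle 240 (array([ 465.3, -317.2]), array([13.8, 70.2]), 17.1) z [59.3 71.  73.9] mean [ 464.8 -315.3   70.3]
clampbar 557 (array([588.9, -53.2]), array([193.6,  27.5]), 85.2) z [57.2 73.9 77.4] mean [593.2 -54.5  72.4]
bottle 1030 (array([689.1, 250. ]), array([51.2, 60.3]), 32.8) z [ 25.7 105.  160.7] mean [682.9 243.7 100.8]
mug 1261 (array([ 684.6, -273.7]), array([104.5,  80.2]), 68.1) z [21.7 63.4 91.3] mean [ 684.6 -267.4   60.8]
table -0.0003139228690048901
axis [0.96708506 0.25445331] 14.74119391926392
-0.065 [-12.6  18.5  30.1]
-0.055 [-13.6  17.7  32.5]
-0.045 [-13.5  18.2  32.9]
-0.035 [-13.3  19.   33.1]
-0.025 [-13.1  18.6  32.6]
-0.015 [-13.7  18.8  33.1]
-0.005 [-13.5  18.6  32.9]
0.005 [-13.5  19.2  33. ]
0.015 [-13.2  18.1  33. ]
0.025 [-12.8  19.5  30. ]
0.035 [-12.9  19.2  30.3]
0.045 [-12.5  19.6  29.1]
0.055 [-12.8  15.7  28.8]
0.065 [-9.3 12.6 26.7]
-0.06101842603820551 0.06983114838175206 [0.48990062 0.30088286]
```

```bash
python3 - <<'E'
from m import *
c=dict(np.load('top0.npz'));P=cloud(c);I=c['image']
q=P[blob(P,(235,175,330,280),.035,.046)]
for yaw in np.radians([-5.5,-4.8,-4,-3.2]):
    R=np.array([[np.cos(yaw),np.sin(yaw)],[-np.sin(yaw),np.cos(yaw)]]);p=(q[:,:2]-[.478,-.046])@R.T*1000
    mid=p[np.abs(p[:,0])<50]; hp=np.histogram(mid[:,1],np.arange(-110,110,4));
    o=[(int(e),int(k)) for k,e in zip(*hp) if k];print(round(np.degrees(yaw),1),o)
    e=p[np.abs(p[:,1])<50];hp=np.histogram(e[:,0],np.arange(-120,120,4));print('   x',[(int(e),int(k)) for k,e in zip(*hp) if k])
f=P[blob(P,(240,185,300,270),.006,.016)];print('floor',len(f),rect(f),np.median(f[:,2]))
# dark telescope, and edge line fits
for side in(1,-1):
    yaw=np.radians(-4.5);R=np.array([[np.cos(yaw),np.sin(yaw)],[-np.sin(yaw),np.cos(yaw)]]);p=(q[:,:2]-[.478,-.046])@R.T
    s=p[(np.abs(p[:,1]-side*.068)<.012)&(np.abs(p[:,0])<.07)];print(side,len(s),np.polyfit(s[:,0],s[:,1],1),np.percentile(s[:,1],[5,95]))
im=c['image'][140:285,225:345];cv2.imwrite('pics/case0.png',cv2.resize(im[...,::-1],None,fx=4,fy=4,interpolation=2))
E
```

```text
-5.5 [(-70, 55), (-66, 39), (66, 53), (70, 32)]
   x [(-100, 21), (-96, 68), (76, 40), (80, 59)]
-4.8 [(-70, 54), (-66, 41), (66, 55), (70, 31)]
   x [(-100, 20), (-96, 67), (76, 40), (80, 57)]
-4.0 [(-70, 51), (-66, 42), (66, 54), (70, 31)]
   x [(-100, 20), (-96, 67), (76, 40), (80, 59)]
-3.2 [(-70, 53), (-66, 40), (66, 53), (70, 33)]
   x [(-100, 21), (-96, 67), (76, 39), (80, 58)]
floor 3402 (array([472.1, -34.3]), array([113.1, 172.5]), 86.0) 0.009668028129285078
1 120 [0.00448989 0.06938252] [0.0673961  0.07124679]
-1 133 [ 0.00322448 -0.06626848] [-0.06833913 -0.06440723]
```

View pics/case0.png

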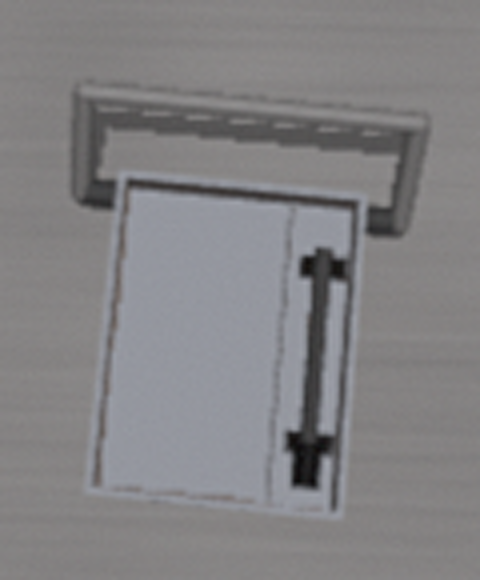

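Measured in world coordinates, all consistent with the given sizes:

| Item | Position (m) | Yaw |
|---|---|---|
| Case | (.4704, −.0438) | −4.3° |
| Handpiece | (.493, .305) | 15° |
| Lid | (.4653, −.3175) | 17° |

Next I plan the first moves.

```bash
cat > plan.py <<'E'
import sys
from m import *
from scipy.spatial.transform import Rotation as R
def pose():
    s=manip.observe();w,x,y,z=s['eef_rot'];return s,s['position'],R.from_quat([x,y,z,w])
def plan(wps,step=.04,p=None,psi=None):
    """wps: (x,y,z,yawdeg); turn first, then shift"""
    s,p0,r=pose();p=p0 if p is None else np.array(p)
    for x,y,z,yw in wps:
        T=R.from_matrix(np.array([[np.cos(a:=np.radians(yw)),np.sin(a),0],[np.sin(a),-np.cos(a),0],[0,0,-1]]).T.T)
        rv=(r.inv()*T).as_rotvec();n=max(1,int(np.ceil(np.abs(rv).max()/.12)))
        d=T.inv().apply(np.array([x,y,z])-p);k=max(1,int(np.ceil(np.linalg.norm(d)/step)))
        print('turn',n,'x',np.round(rv/n,4),'| shift',k,'x',np.round(d/k,4),'tot',np.round(d,4))
        p=np.array([x,y,z]);r=T
    print('t',s['t'],'pos',np.round(p0,4),'w',s['gripper_width'],'f',np.round(s['ft_force'],1),s['gripper_force'])
E
python3 - <<'E'
from plan import *
plan([(.45,-.30,.19,15),(.47,.05,.19,15),(.4934,.3047,.19,15),(.4934,.3047,.006,15)])
E
```

```text
turn 1 x [-0.0018  0.0001  0.049 ] | shift 11 x [ 0.0295 -0.0243 -0.0003] tot [ 0.324  -0.2673 -0.0034]
turn 1 x [0. 0. 0.] | shift 9 x [ 0.0122 -0.037   0.    ] tot [ 0.1099 -0.3329  0.    ]
turn 1 x [0. 0. 0.] | shift 7 x [ 0.0126 -0.0343  0.    ] tot [ 0.0885 -0.24    0.    ]
turn 1 x [0. 0. 0.] | shift 5 x [0.     0.     0.0368] tot [0.    0.    0.184]
t 0.1 pos [ 0.2062 -0.6421  0.1866] w 0.0872185759778838 f [ 0.8  0.5 -0.7] 0.0
```

Call:
{"api": "arm_command", "payload": {"translation": [[0.03,-0.024,0],[0.03,-0.024,0],[0.03,-0.024,0],[0.03,-0.024,0],[0.03,-0.024,0]], "angular": [[0,0,0.049],[0,0,0],[0,0,0],[0,0,0],[0,0,0]], "jaw": 1}}

```text
t: 0.52
position: [0.3193, -0.485, 0.1871]
eef_rot: [-0.0, 0.991, 0.13, -0.0]
ft_force: [-0.0, -0.8, -0.3]
gripper_width: 0.0869
gripper_force: 0.0
```

Call:
{"api": "arm_command", "payload": {"translation": [[0.03,-0.024,0],[0.03,-0.024,0],[0.03,-0.024,0],[0.03,-0.024,0],[0.03,-0.024,0]], "angular": [[0,0,0],[0,0,0],[0,0,0],[0,0,0],[0,0,0]]}}

```text
t: 0.93
position: [0.4331, -0.3303, 0.1874]
eef_rot: [-0.0, 0.991, 0.13, -0.0]
ft_force: [0.4, 0.2, 0.5]
gripper_width: 0.0873
gripper_force: 0.0
```

Call:
{"api": "arm_command", "payload": {"translation": [[0.03,-0.024,0],[0.012,-0.037,0],[0.012,-0.037,0],[0.012,-0.037,0],[0.012,-0.037,0]], "angular": [[0,0,0],[0,0,0],[0,0,0],[0,0,0],[0,0,0]]}}

```text
t: 1.35
position: [0.4629, -0.1439, 0.1872]
eef_rot: [-0.0, 0.991, 0.131, -0.0]
ft_force: [0.9, 1.0, 0.5]
gripper_width: 0.0871
gripper_force: 0.0
```

Call:
{"api": "arm_command", "payload": {"translation": [[0.012,-0.037,0],[0.012,-0.037,0],[0.012,-0.037,0],[0.012,-0.037,0],[0,0,0]], "angular": [[0,0,0],[0,0,0],[0,0,0],[0,0,0],[0,0,0]]}}

```text
t: 1.77
position: [0.4712, 0.0185, 0.1879]
eef_rot: [-0.002, 0.991, 0.137, 0.001]
ft_force: [0.7, 0.5, 0.8]
gripper_width: 0.0874
gripper_force: 0.0
```

```bash
python3 - <<'E'
from plan import *
plan([(.4934,.3047,.19,15),(.4934,.3047,.006,15)],step=.035)
print(manip.observe()['qpos'])
E
```

```text
turn 1 x [-0.0035 -0.002   0.0127] | shift 9 x [ 0.0106 -0.0301 -0.0002] tot [ 0.0956 -0.2707 -0.0021]
turn 1 x [0. 0. 0.] | shift 6 x [0.     0.     0.0307] tot [0.    0.    0.184]
t 1.7667 pos [0.4712 0.0185 0.1879] w 0.08738639525180827 f [0.7 0.5 0.8] 0.0
[ 0.27150577  0.16374618 -0.44209177  1.97836464  0.07781062  1.01471583
 -1.50274395]
```

Call:
{"api": "arm_command", "payload": {"translation": [[0.0106,-0.03,0],[0.0106,-0.03,0],[0.0106,-0.03,0],[0.0106,-0.03,0],[0.0106,-0.03,0]], "angular": [[0,0,0],[0,0,0],[0,0,0],[0,0,0],[0,0,0]]}}

```text
t: 2.18
position: [0.4836, 0.1692, 0.1873]
eef_rot: [0.0, 0.991, 0.13, -0.0]
ft_force: [0.2, -0.4, -0.8]
gripper_width: 0.0869
gripper_force: 0.0
```

Call:
{"api": "arm_command", "payload": {"translation": [[0.0106,-0.03,0],[0.0106,-0.03,0],[0.0106,-0.03,0],[0.0106,-0.03,0],[0,0,0]], "angular": [[0,0,0],[0,0,0],[0,0,0],[0,0,0],[0,0,0]]}}

```text
t: 2.6
position: [0.4921, 0.3025, 0.1875]
eef_rot: [-0.003, 0.991, 0.135, -0.0]
ft_force: [0.1, 0.2, 1.0]
gripper_width: 0.0874
gripper_force: 0.0
```

Call:
{"api": "arm_command", "payload": {"translation": [[0,0,0.03],[0,0,0.03],[0,0,0.03],[0,0,0],[0,0,0]], "angular": [[0,0,0],[0,0,0],[0,0,0],[0,0,0],[0,0,0]]}}

```text
t: 3.02
position: [0.4929, 0.2938, 0.0963]
eef_rot: [0.001, 0.991, 0.13, -0.002]
ft_force: [0.5, -0.4, 0.6]
gripper_width: 0.0868
gripper_force: 0.0
```

```bash
python3 - <<'E'
from plan import *
plan([(.4934,.3047,.006,15)],step=.03)
E
```

```text
turn 1 x [ 0.0012  0.0037 -0.0002] | shift 4 x [ 0.0008 -0.0026  0.0226] tot [ 0.0033 -0.0104  0.0903]
t 3.0167 pos [0.4929 0.2938 0.0963] w 0.08677530442289966 f [ 0.5 -0.4  0.6] 0.0
```

Call:
{"api": "arm_command", "payload": {"translation": [[0.003,-0.01,0.02],[0,0,0.025],[0,0,0.025],[0,0,0.02],[0,0,0]], "angular": [[0,0,0],[0,0,0],[0,0,0],[0,0,0],[0,0,0]]}}

```text
t: 3.43
position: [0.4933, 0.3043, 0.0061]
eef_rot: [0.001, 0.991, 0.13, -0.002]
ft_force: [-0.7, 0.3, 0.0]
gripper_width: 0.0871
gripper_force: 0.0
```

Call:
{"api": "arm_command", "payload": {"translation": [[0,0,0],[0,0,0],[0,0,0],[0,0,0],[0,0,0]], "angular": [[0,0,0],[0,0,0],[0,0,0],[0,0,0],[0,0,0]], "jaw": -0.5, "force": 20}}

```text
t: 3.85
position: [0.4949, 0.306, 0.0088]
eef_rot: [-0.0, 0.991, 0.13, 0.001]
ft_force: [-0.0, 0.4, 0.2]
gripper_width: 0.0614
gripper_force: 0.0
```

Call:
{"api": "arm_command", "payload": {"translation": [[0,0,0],[0,0,0],[0,0,0],[0,0,0],[0,0,0]], "angular": [[0,0,0],[0,0,0],[0,0,0],[0,0,0],[0,0,0]]}}

```text
t: 4.27
position: [0.494, 0.3055, 0.0075]
eef_rot: [0.0, 0.991, 0.131, -0.0]
ft_force: [0.3, 0.0, -0.1]
gripper_width: 0.0285
gripper_force: 0.0
```

```bash
python3 - <<'E'
from plan import *
c=cam('side');save(c,'grasp.png')
cv2.imwrite('pics/grasp.png',c['image'][200:384,60:300,::-1])
plan([(.4934,.3047,.14,15)],step=.03)
E
```

```text
turn 1 x [0.0001 0.0002 0.0001] | shift 5 x [-0.0002  0.0001 -0.0265] tot [-0.0008  0.0006 -0.1325]
t 4.3167 pos [0.494  0.3055 0.0075] w 0.026180406167697748 f [ 0.4 -0.6  0.3] 0.0
```

View pics/grasp.png

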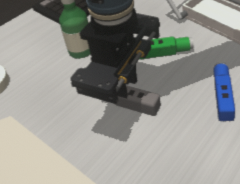

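The fingers passed 32 mm with no grip force, so I need a closer look.

```bash
python3 - <<'E'
from plan import *
c=cam('side')
cv2.imwrite('pics/g2.png',cv2.resize(c['image'][240:330,110:240,::-1],None,fx=5,fy=5,interpolation=2))
s=manip.observe();print(s['gripper_width'],s['gripper_force'])
W=c['world_to_cam']
for p in[(.494,.3055,.0075),(.494,.3055,.0265),(.4934,.3047,.034)]:
    q=W@np.r_[p,1];print(c['cx']+c['fx']*q[0]/-q[2],c['cy']-c['fy']*q[1]/-q[2])
t=cam('top');P=cloud(t)
m=blob(P,(100,160,160,260),.01,.04);q=P[m];print(len(q),rect(q))
E
```

```text
0.02464959172431738 0.0
188.50575752002823 299.471190941497
187.31142802477825 293.11179916067596
187.33818888354784 290.40839358358664
369 (array([487.7, 303.2]), array([118.7,  33.3]), 14.6)
```

View pics/g2.png

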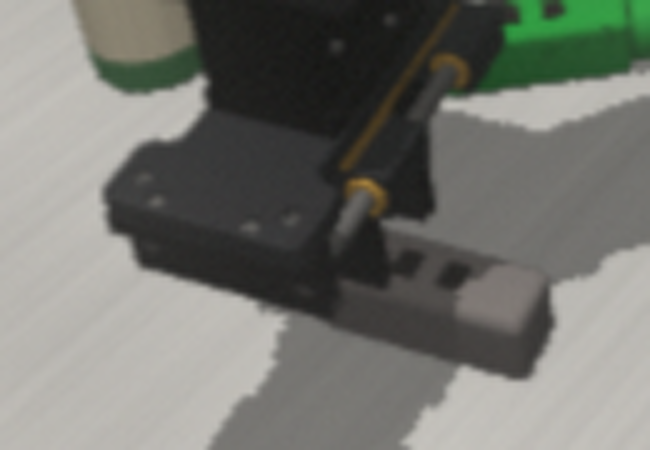

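The handpiece is still where it was, with its buttons at px (405,262) and (455,275), and the gripper is over its middle. I'll close fully to see where the fingers stop.

Call:
{"api": "arm_command", "payload": {"translation": [[0,0,0],[0,0,0],[0,0,0],[0,0,0],[0,0,0]], "angular": [[0,0,0],[0,0,0],[0,0,0],[0,0,0],[0,0,0]], "jaw": -0.45}}

```text
t: 4.83
position: [0.4941, 0.3055, 0.0075]
eef_rot: [0.0, 0.991, 0.131, 0.0]
ft_force: [-0.6, 0.5, -0.3]
gripper_width: 0.0242
gripper_force: 0.0
```

```bash
python3 - <<'E'
from plan import *
s=manip.observe();print(s['gripper_width'],s['gripper_force'],s['ft_force'],s['position'])
E
```

```text
0.02419770758473229 0.0 [-0.58177755  0.50264962 -0.28773612] [0.49407066 0.30550543 0.00752347]
```

```bash
python3 - <<'E'
from plan import *
c=cam('side');P=cloud(c)
s,p,r=pose()
L=r.inv().apply((P-p).reshape(-1,3)).reshape(P.shape)  # tool frame
m=(np.abs(L[...,0])<.08)&(np.abs(L[...,1])<.13)&(L[...,2]<.1)&(L[...,2]>-.15)&(P[...,2]>.006)
for z in np.arange(-.10,.01,.008):
    k=m&(L[...,2]>z)&(L[...,2]<=z+.008)
    if k.sum():print(round(z,3),k.sum(),np.round(np.percentile(L[k],[1,99],axis=0)[:,:2]*1000).tolist(),c['image'][k].mean(0).round())
E
```

```text
-0.1 12 [[-13.0, 16.0], [-3.0, 22.0]] [34. 33. 29.]
-0.092 4 [[-7.0, 16.0], [-3.0, 18.0]] [36. 34. 29.]
-0.084 2 [[-12.0, -25.0], [-11.0, -22.0]] [48. 48. 46.]
-0.076 9 [[-12.0, -25.0], [-7.0, -19.0]] [35. 35. 33.]
-0.068 16 [[-12.0, -23.0], [-3.0, -14.0]] [34. 33. 32.]
-0.06 31 [[-12.0, -22.0], [1.0, 20.0]] [35. 35. 34.]
-0.052 39 [[-12.0, -22.0], [6.0, 19.0]] [34. 34. 33.]
-0.044 54 [[-12.0, -22.0], [8.0, 19.0]] [37. 36. 35.]
-0.036 16 [[-38.0, -21.0], [4.0, 17.0]] [57. 55. 54.]
-0.028 479 [[-63.0, -18.0], [10.0, 39.0]] [88. 85. 82.]
-0.02 125 [[-64.0, -19.0], [12.0, 129.0]] [65. 65. 61.]
-0.012 136 [[-64.0, -18.0], [17.0, 130.0]] [60. 64. 57.]
-0.004 99 [[-64.0, -18.0], [21.0, 129.0]] [61. 66. 59.]
```

```bash
python3 - <<'E'
from plan import *
s,p,r=pose();print(p,s['gripper_width'])
for n in('side','top'):
    c=cam(n);P=cloud(c)
    L=r.inv().apply((P-p).reshape(-1,3)).reshape(P.shape)
    m=(np.abs(L[...,0])<.06)&(np.abs(L[...,1])<.12)&(P[...,2]>.036)
    print(n)
    for z in np.arange(-.18,-.02,.008):
        k=m&(L[...,2]>z)&(L[...,2]<=z+.008)
        if k.sum():print(round(z,3),k.sum(),np.round(np.percentile(L[k],[1,50,99],axis=0)[:,:2]*1000).tolist())
c=cam('side');P=cloud(c);L=r.inv().apply((P-p).reshape(-1,3)).reshape(P.shape)
print('zoom px->tool')
for (x,y) in[(200,260),(200,400),(330,270),(330,300),(370,270),(385,280),(420,200),(345,220),(300,230),(150,250)]:
    v,u=240+y//5,110+x//5;print((x,y),np.round(L[v,u]*1000),np.round(P[v,u]*1000))
E
```

```text
[0.49406846 0.30552774 0.00754588] 0.024196115951425654
side
-0.18 122 [[-25.0, -51.0], [-10.0, -49.0], [22.0, 9.0]]
-0.172 143 [[-23.0, -51.0], [-17.0, -49.0], [21.0, 16.0]]
-0.164 194 [[-24.0, -51.0], [-18.0, -39.0], [21.0, 14.0]]
-0.156 264 [[-33.0, -92.0], [-21.0, -49.0], [31.0, 85.0]]
-0.148 1379 [[-37.0, -95.0], [-12.0, -68.0], [34.0, 93.0]]
-0.14 217 [[-38.0, -95.0], [-25.0, -59.0], [35.0, 89.0]]
-0.132 377 [[-38.0, -93.0], [-29.0, -26.0], [30.0, 85.0]]
-0.124 374 [[-38.0, -88.0], [-31.0, -10.0], [30.0, 81.0]]
-0.116 255 [[-38.0, -88.0], [-19.0, -46.0], [35.0, 82.0]]
-0.108 81 [[-37.0, -88.0], [-10.0, -86.0], [35.0, 82.0]]
-0.1 13 [[-11.0, 16.0], [-8.0, 17.0], [-4.0, 20.0]]
-0.092 3 [[-7.0, 16.0], [-5.0, 17.0], [-3.0, 17.0]]
-0.084 2 [[-11.0, -25.0], [-11.0, -23.0], [-11.0, -21.0]]
-0.076 11 [[-12.0, -25.0], [-11.0, -23.0], [-7.0, -19.0]]
-0.068 13 [[-11.0, -24.0], [-10.0, -22.0], [-3.0, -14.0]]
-0.06 30 [[-12.0, -23.0], [-10.0, -20.0], [1.0, 21.0]]
-0.052 42 [[-12.0, -22.0], [-8.0, -20.0], [6.0, 19.0]]
-0.044 51 [[-12.0, -21.0], [-5.0, -19.0], [9.0, 19.0]]
-0.036 13 [[-52.0, 
[... 653 characters left out ...]
 [[-13.0, -17.0], [-12.0, -14.0], [-11.0, -10.0]]
-0.06 3 [[-12.0, -20.0], [-12.0, -16.0], [-12.0, -15.0]]
-0.052 3 [[-12.0, -14.0], [-11.0, -12.0], [-10.0, -12.0]]
-0.036 4 [[-35.0, -5.0], [-31.0, -1.0], [-29.0, 2.0]]
zoom px->tool
(200, 260) [   8.  -87. -117.] [480. 391. 124.]
(200, 400) [ 52. -61.   9.] [528. 377.  -1.]
(330, 270) [ -37.  -81. -122.] [437. 374. 129.]
(330, 300) [ -37.  -84. -111.] [437. 377. 118.]
(370, 270) [ -8. -21. -43.] [481. 324.  51.]
(385, 280) [-11. -18. -35.] [478. 320.  43.]
(420, 200) [-10.  16. -43.] [489. 288.  50.]
(345, 220) [ -30.  -59. -120.] [449. 355. 127.]
(300, 230) [ -34.  -86. -145.] [439. 380. 153.]
(150, 250) [  28.  -86. -114.] [499. 396. 121.]
```

Both cameras agree that the gripper is about 35 mm higher than the reported TCP z. The tips are at z≈.042 and the body starts at 105 mm instead of 70 mm, while xy agrees. I'll reopen, go lower with a watch on the force, and calibrate z from the images.

Call:
{"api": "arm_command", "payload": {"translation": [[0,0,0],[0,0,0],[0,0,0],[0,0,0],[0,0,0]], "angular": [[0,0,0],[0,0,0],[0,0,0],[0,0,0],[0,0,0]], "jaw": 0.6}}

```text
t: 5.45
position: [0.4941, 0.3055, 0.0075]
eef_rot: [0.0, 0.991, 0.131, 0.0]
ft_force: [-0.5, -1.1, 1.0]
gripper_width: 0.0493
gripper_force: 0.0
```

Call:
{"api": "arm_command", "payload": {"translation": [[0,0,0],[0,0,0],[0,0,0],[0,0,0],[0,0,0]], "angular": [[0,0,0],[0,0,0],[0,0,0],[0,0,0],[0,0,0]]}}

```text
t: 5.87
position: [0.4941, 0.3055, 0.0075]
eef_rot: [0.0, 0.991, 0.131, 0.0]
ft_force: [-1.0, 0.0, -0.4]
gripper_width: 0.0688
gripper_force: 0.0
```

Call:
{"api": "arm_command", "payload": {"translation": [[-0.001,0,0.008],[0,0,0.008],[0,0,0.008],[0,0,0],[0,0,0]], "angular": [[0,0,0],[0,0,0],[0,0,0],[0,0,0],[0,0,0]]}}

```text
t: 6.28
position: [0.4924, 0.3048, -0.0175]
eef_rot: [0.0, 0.991, 0.131, -0.001]
ft_force: [0.5, -0.1, -0.3]
gripper_width: 0.0699
gripper_force: 0.0
```

```bash
cat > tip.py <<'E'
from plan import *
s,p,r=pose();print(p,s['gripper_width'],s['ft_force'])
c=cam('side');P=cloud(c);L=r.inv().apply((P-p).reshape(-1,3)).reshape(P.shape)
m=(np.abs(L[...,0])<.045)&(L[...,1]<-.075)&(L[...,1]>-.1)&(P[...,2]>.06)
print('body bottom side z_tool',np.percentile(L[m][:,2],[95,98,99.5]))
k=(np.abs(L[...,0])<.02)&(np.abs(L[...,1])<.065)&(L[...,2]>-.1)&(P[...,2]>.004)&(c['image'].mean(-1)<48)
print(k.sum());
for y0,y1 in((-.065,0),(0,.065)):
    q=L[k&(L[...,1]>y0)&(L[...,1]<y1)]
    if len(q):print(np.percentile(q,[1,50,99],axis=0).round(3).tolist())
E
python3 tip.py
```

```text
[ 0.49244603  0.30484139 -0.01750448] 0.06991368472267244 [ 0.45791109 -0.13845275 -0.25659095]
body bottom side z_tool [-0.10798075 -0.10628486 -0.10472083]
193
[[-0.012, -0.046, -0.07], [-0.01, -0.042, -0.052], [-0.003, -0.001, -0.035]]
[[-0.012, 0.004, -0.099], [-0.006, 0.036, -0.06], [0.007, 0.046, -0.036]]
```

The offset is confirmed at 35 mm: the TCP now reads −.0175 with no contact, so the tips are at about +.0175. I'll go 10 mm lower and grasp.

Call:
{"api": "arm_command", "payload": {"translation": [[0,0,0.005],[0,0,0.005],[0,0,0],[0,0,0],[0,0,0]], "angular": [[0,0,0],[0,0,0],[0,0,0],[0,0,0],[0,0,0]]}}

```text
t: 6.75
position: [0.4931, 0.3053, -0.0265]
eef_rot: [0.0, 0.991, 0.131, 0.0]
ft_force: [-0.2, -0.7, -1.1]
gripper_width: 0.0697
gripper_force: 0.0
```

Call:
{"api": "arm_command", "payload": {"translation": [[0,0,0],[0,0,0],[0,0,0],[0,0,0],[0,0,0]], "angular": [[0,0,0],[0,0,0],[0,0,0],[0,0,0],[0,0,0]], "jaw": -0.6, "force": 20}}

```text
t: 7.17
position: [0.4932, 0.3053, -0.0264]
eef_rot: [0.0, 0.991, 0.131, 0.0]
ft_force: [-0.4, 0.8, -0.2]
gripper_width: 0.0441
gripper_force: 0.0
```

Call:
{"api": "arm_command", "payload": {"translation": [[0,0,0],[0,0,0],[0,0,0],[0,0,0],[0,0,0]], "angular": [[0,0,0],[0,0,0],[0,0,0],[0,0,0],[0,0,0]]}}

```text
t: 7.58
position: [0.4931, 0.3054, -0.0264]
eef_rot: [-0.0, 0.991, 0.131, 0.0]
ft_force: [-0.5, -0.4, 0.4]
gripper_width: 0.0317
gripper_force: 20.0
```

Call:
{"api": "arm_command", "payload": {"translation": [[0,0,0],[0,0,0],[0,0,0]], "angular": [[0,0,0],[0,0,0],[0,0,0]]}}

```text
t: 7.83
position: [0.4931, 0.3054, -0.0264]
eef_rot: [-0.0, 0.991, 0.131, 0.0]
ft_force: [-0.7, 0.9, 0.8]
gripper_width: 0.0318
gripper_force: 20.0
```

Call:
{"api": "arm_command", "payload": {"translation": [[0,0,-0.015],[0,0,-0.025],[0,0,-0.025],[0,0,-0.025],[0,0,-0.02]], "angular": [[0,0,0],[0,0,0],[0,0,0],[0,0,0],[0,0,0]]}}

```text
t: 8.25
position: [0.4931, 0.3051, 0.0849]
eef_rot: [0.0, 0.991, 0.131, 0.0]
ft_force: [1.0, 0.7, -2.1]
gripper_width: 0.0318
gripper_force: 20.0
```

```bash
python3 - <<'E'
from plan import *
plan([(.4718,-.0258,.084,-4.3)],step=.028)
E
```

```text
turn 3 x [ 0.000e+00 -1.000e-04  1.123e-01] | shift 12 x [0.0003 0.0276 0.0001] tot [0.0036 0.3316 0.0009]
t 8.25 pos [0.4931 0.3051 0.0849] w 0.0318036291729895 f [ 1.   0.7 -2.1] 19.996842371765524
```

Call:
{"api": "arm_command", "payload": {"translation": [[0,0,0],[0,0,0],[0,0,0],[0,0.015,0],[0,0.0276,0]], "angular": [[0,0,0.112],[0,0,0.112],[0,0,0.112],[0,0,0],[0,0,0]]}}

```text
t: 8.67
position: [0.4891, 0.265, 0.0835]
eef_rot: [-0.001, 0.999, -0.033, 0.0]
ft_force: [0.7, 0.4, -1.5]
gripper_width: 0.0316
gripper_force: 20.0
```

Call:
{"api": "arm_command", "payload": {"translation": [[0,0.03,0],[0,0.03,0],[0,0.03,0],[0,0.03,0],[0,0.03,0]], "angular": [[0,0,0],[0,0,0],[0,0,0],[0,0,0],[0,0,0]]}}

```text
t: 9.08
position: [0.4775, 0.1103, 0.0831]
eef_rot: [0.001, 0.999, -0.036, -0.001]
ft_force: [0.0, -0.6, -2.2]
gripper_width: 0.032
gripper_force: 20.0
```

Call:
{"api": "arm_command", "payload": {"translation": [[0,0.03,0],[0,0.03,0],[0,0.03,0],[0,0.03,0],[0,0.01,0]], "angular": [[0,0,0],[0,0,0],[0,0,0],[0,0,0],[0,0,0]]}}

```text
t: 9.5
position: [0.467, -0.0227, 0.0829]
eef_rot: [0.002, 0.999, -0.039, -0.001]
ft_force: [-0.2, -0.8, -0.9]
gripper_width: 0.0317
gripper_force: 20.0
```

Call:
{"api": "arm_command", "payload": {"translation": [[0,0,0],[0,0,0],[0,0,0]], "angular": [[0,0,0],[0,0,0],[0,0,0]]}}

```text
t: 9.75
position: [0.469, -0.0152, 0.0835]
eef_rot: [-0.0, 0.999, -0.036, -0.0]
ft_force: [-0.0, 0.0, -1.9]
gripper_width: 0.0321
gripper_force: 20.0
```

```bash
python3 - <<'E'
from plan import *
plan([(.4718,-.0258,-.0145,-4.3)],step=.02)
c=cam('side');P=cloud(c);hsv=c['image']
# handpiece in hand: points below gripper
s,p,r=pose();L=r.inv().apply((P-p).reshape(-1,3)).reshape(P.shape)
m=(np.abs(L[...,0])<.075)&(np.abs(L[...,1])<.03)&(L[...,2]>-.034)&(L[...,2]<.03)&(P[...,2]>.06)
print(m.sum(),np.percentile(L[m],[1,99],axis=0).round(4),P[m][:,2].min())
E
```

```text
turn 1 x [-0.0006  0.      0.0036] | shift 5 x [0.0007 0.0021 0.0196] tot [0.0036 0.0104 0.098 ]
t 9.75 pos [ 0.469  -0.0152  0.0835] w 0.03205837155948538 f [-0.   0.  -1.9] 19.9964283965528
53 [[-0.0636 -0.0172 -0.0338]
 [ 0.0543  0.01   -0.0278]] 0.11134371404282528
```

Call:
{"api": "arm_command", "payload": {"translation": [[0.0035,0.0104,0],[0,0,0.02],[0,0,0.02],[0,0,0.02],[0,0,0]], "angular": [[0,0,0],[0,0,0],[0,0,0],[0,0,0],[0,0,0]]}}

```text
t: 10.22
position: [0.4692, -0.027, 0.0206]
eef_rot: [-0.0, 0.999, -0.036, -0.003]
ft_force: [-0.9, -0.3, -1.6]
gripper_width: 0.0318
gripper_force: 20.0
```

Call:
{"api": "arm_command", "payload": {"translation": [[0,0,0.012],[0,0,0.012],[0,0,0.008],[0,0,0.004],[0,0,0]], "angular": [[0,0,0],[0,0,0],[0,0,0],[0,0,0],[0,0,0]]}}

```text
t: 10.63
position: [0.4717, -0.027, -0.0127]
eef_rot: [0.0, 0.999, -0.037, -0.0]
ft_force: [0.6, 0.8, -1.4]
gripper_width: 0.0319
gripper_force: 20.0
```

Call:
{"api": "arm_command", "payload": {"translation": [[0,0,0],[0,0,0]], "angular": [[0,0,0],[0,0,0]]}}

```text
t: 10.8
position: [0.4725, -0.027, -0.0118]
eef_rot: [0.0, 0.999, -0.037, 0.001]
ft_force: [-0.5, 0.4, -1.7]
gripper_width: 0.0317
gripper_force: 20.0
```

Call:
{"api": "arm_command", "payload": {"translation": [[0,0,0.0015],[0,0,0.0015],[0,0,0.001],[0,0,0],[0,0,0]], "angular": [[0,0,0],[0,0,0],[0,0,0],[0,0,0],[0,0,0]]}}

```text
t: 11.22
position: [0.4719, -0.0271, -0.0165]
eef_rot: [0.0, 0.999, -0.037, -0.0]
ft_force: [-0.1, 0.2, -2.0]
gripper_width: 0.0321
gripper_force: 20.0
```

Call:
{"api": "arm_command", "payload": {"translation": [[0,0,0.0005],[0,0,0.0005],[0,0,0],[0,0,0]], "angular": [[0,0,0],[0,0,0],[0,0,0],[0,0,0]]}}

```text
t: 11.55
position: [0.4719, -0.0271, -0.0165]
eef_rot: [0.0, 0.999, -0.037, -0.0]
ft_force: [-2.9, 0.6, 9.0]
gripper_width: 0.0317
gripper_force: 20.0
```

Floor contact (9 N). I'll release and lift.

Call:
{"api": "arm_command", "payload": {"translation": [[0,0,-0.0005],[0,0,0],[0,0,0],[0,0,0],[0,0,0]], "angular": [[0,0,0],[0,0,0],[0,0,0],[0,0,0],[0,0,0]], "jaw": 0.1}}

```text
t: 11.97
position: [0.4719, -0.0271, -0.0171]
eef_rot: [-0.0, 0.999, -0.037, -0.0]
ft_force: [0.1, 0.3, 0.1]
gripper_width: 0.0468
gripper_force: 0.0
```

Call:
{"api": "arm_command", "payload": {"translation": [[0,0,-0.005],[0,0,-0.01],[0,0,-0.02],[0,0,-0.03],[0,0,-0.04]], "angular": [[0,0,0],[0,0,0],[0,0,0],[0,0,0],[0,0,0]]}}

```text
t: 12.38
position: [0.4698, -0.0269, 0.0882]
eef_rot: [-0.0, 0.999, -0.037, -0.002]
ft_force: [0.8, -1.0, 0.2]
gripper_width: 0.0478
gripper_force: 0.0
```

Call:
{"api": "arm_command", "payload": {"translation": [[0,0.03,-0.03],[0,0.041,0],[0,0.041,0],[0,0.041,0],[0,0.041,0]], "angular": [[0,0,0],[0,0,0],[0,0,0],[0,0,0],[0,0,0]]}}

```text
t: 12.8
position: [0.4573, -0.2219, 0.1191]
eef_rot: [0.0, 0.999, -0.037, 0.001]
ft_force: [0.6, -0.1, 0.5]
gripper_width: 0.0481
gripper_force: 0.0
```

```bash
python3 - <<'E'
from plan import *
c=cam('top');P=cloud(c);cv2.imwrite('pics/placed.png',cv2.resize(c['image'][140:300,220:460,::-1],None,fx=3,fy=3,interpolation=2))
q=P[blob(P,(235,180,300,275),.026,.052)]
yaw=np.radians(-4.3);R2=np.array([[np.cos(yaw),np.sin(yaw)],[-np.sin(yaw),np.cos(yaw)]])
p=(q[:,:2]-[.4704,-.0438])@R2.T
k=(np.abs(p[:,0])<.08)&(np.abs(p[:,1]-.018)<.035)
print(k.sum(),rect(q[k]),cv2.minAreaRect((p[k]*1000).astype(np.float32)),np.percentile(q[k][:,2],[5,50,95]))
h=p[k];hz=q[k][:,2]
for a,b in((-.07,-.02),(-.02,.025)):print(np.median(hz[(h[:,0]>a)&(h[:,0]<b)]))
w=p[(np.abs(p[:,0])<.1)&(np.abs(p[:,1])<.03)|(np.abs(p[:,1])<.03)];e=w[(np.abs(w[:,0])>.078)&(np.abs(w[:,0])<.1),0]
print('end walls',e[e<0].mean(),e[e>0].mean())
plan([(.4653,-.3175,.13,107)])
for n,b,zl,zh in[('lidtop',(345,175,460,295),.026,.042),('handle',(345,175,460,295),.055,.09)]:
    m=blob(P,b,zl,zh);qq=P[m];print(n,len(qq),rect(qq))
E
```

```text
831 (array([472.7, -28.8]), array([ 32.1, 129.7]), 85.6) ((1.1173095703125, 15.167946815490723), (32.07990646362305, 129.65664672851562), 89.93299865722656) [0.03549995 0.04271432 0.04534675]
0.04327456682353947
0.043192002972040844
end walls -0.08714980830241763 0.08782464841930318
turn 17 x [ 0.0004  0.0003 -0.1149] | shift 3 x [-0.0281 -0.0052 -0.0037] tot [-0.0843 -0.0157 -0.0112]
t 12.85 pos [ 0.4557 -0.2323  0.1188] w 0.0476770552047919 f [-0.4 -7.6  0.2] 0.0
lidtop 1419 (array([ 461.5, -305.6]), array([180.5, 114.3]), 16.5)
handle 0 (array([0., 0.]), array([0., 0.]), 0.0)
```

View pics/placed.png

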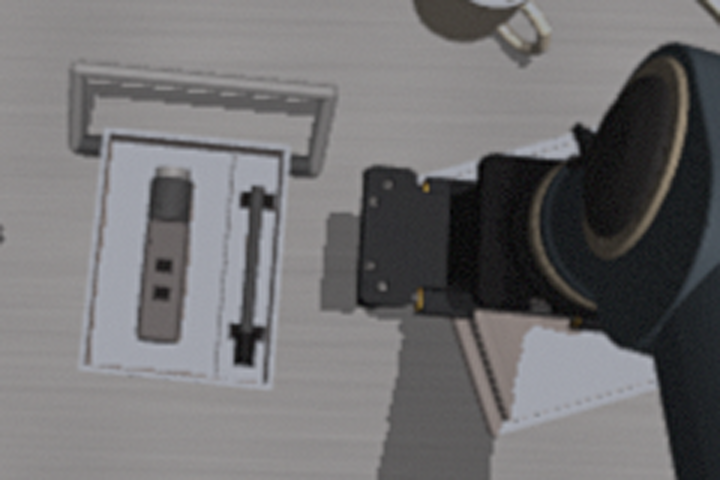

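The handpiece is in the case at local (1, 15) mm, yaw aligned, top at 44 mm, buttons up at crop px (162,265) and (160,293). Next I turn for the lid handle.

Call:
{"api": "arm_command", "payload": {"translation": [[0,0,0],[0,0,0],[0,0,0],[0,0,0],[0,0,0]], "angular": [[0,0,-0.115],[0,0,-0.115],[0,0,-0.115],[0,0,-0.115],[0,0,-0.115]], "jaw": 0.1}}

```text
t: 13.27
position: [0.4576, -0.2198, 0.1184]
eef_rot: [0.0, 0.968, 0.251, 0.0]
ft_force: [0.1, 0.1, 0.9]
gripper_width: 0.0481
gripper_force: 0.0
```

Call:
{"api": "arm_command", "payload": {"translation": [[0,0,0],[0,0,0],[0,0,0],[0,0,0],[0,0,0]], "angular": [[0,0,-0.115],[0,0,-0.115],[0,0,-0.115],[0,0,-0.115],[0,0,-0.115]]}}

```text
t: 13.68
position: [0.4576, -0.2197, 0.1183]
eef_rot: [0.0, 0.857, 0.515, 0.0]
ft_force: [-0.2, -0.2, -0.3]
gripper_width: 0.048
gripper_force: 0.0
```

Call:
{"api": "arm_command", "payload": {"translation": [[0,0,0],[0,0,0],[0,0,0],[0,0,0],[0,0,0]], "angular": [[0,0,-0.115],[0,0,-0.115],[0,0,-0.115],[0,0,-0.115],[0,0,-0.115]]}}

```text
t: 14.1
position: [0.4576, -0.2198, 0.1184]
eef_rot: [0.0, 0.676, 0.737, -0.0]
ft_force: [-0.0, 0.2, -0.8]
gripper_width: 0.0481
gripper_force: 0.0
```

Call:
{"api": "arm_command", "payload": {"translation": [[0,0,0],[0,0,0],[-0.028,-0.005,0],[-0.028,-0.005,0],[-0.028,-0.005,0]], "angular": [[0,0,-0.115],[0,0,-0.115],[0,0,0],[0,0,0],[0,0,0]]}}

```text
t: 14.52
position: [0.4691, -0.3053, 0.1186]
eef_rot: [0.001, 0.589, 0.808, -0.0]
ft_force: [1.3, 0.7, 0.2]
gripper_width: 0.0478
gripper_force: 0.0
```

Call:
{"api": "arm_command", "payload": {"translation": [[0,0,0],[0,0,0],[0,0,0]], "angular": [[0,0,0],[0,0,0],[0,0,0]]}}

```text
t: 14.77
position: [0.4689, -0.3036, 0.1179]
eef_rot: [-0.0, 0.589, 0.808, 0.0]
ft_force: [-0.1, 0.1, 0.1]
gripper_width: 0.0478
gripper_force: 0.0
```

```bash
python3 - <<'E'
from plan import *
plan([(.4653,-.3175,.05,107),(.4653,-.3175,.011,107)],step=.02)
print(manip.observe()['qpos'])
E
```

```text
turn 1 x [ 0.0002 -0.0005  0.0138] | shift 4 x [-0.0031 -0.0019  0.017 ] tot [-0.0123 -0.0075  0.0679]
turn 1 x [0. 0. 0.] | shift 2 x [0.     0.     0.0195] tot [0.    0.    0.039]
t 14.7667 pos [ 0.4689 -0.3036  0.1179] w 0.047805364679804035 f [-0.1  0.1  0.1] 0.0
[ 1.00252181  0.43079842 -0.64947123  1.85983883  0.31393731  0.95483933
  0.52363942]
```

Call:
{"api": "arm_command", "payload": {"translation": [[-0.012,-0.0075,0.01],[0,0,0.02],[0,0,0.02],[0,0,0.018],[0,0,0]], "angular": [[0,0,0.0138],[0,0,0],[0,0,0],[0,0,0],[0,0,0]]}}

```text
t: 15.18
position: [0.4623, -0.3169, 0.0459]
eef_rot: [-0.004, 0.595, 0.804, -0.0]
ft_force: [-0.6, 0.3, 0.2]
gripper_width: 0.0479
gripper_force: 0.0
```

Call:
{"api": "arm_command", "payload": {"translation": [[0,0,0.012],[0,0,0.012],[0,0,0.01],[0,0,0],[0,0,0]], "angular": [[0,0,0],[0,0,0],[0,0,0],[0,0,0],[0,0,0]]}}

```text
t: 15.6
position: [0.4652, -0.3181, 0.0151]
eef_rot: [-0.0, 0.595, 0.804, -0.0]
ft_force: [-0.0, 0.2, 0.1]
gripper_width: 0.048
gripper_force: 0.0
```

```bash
python3 - <<'E'
from plan import *
plan([(.4653,-.3175,.011,107)],step=.02)
E
python3 tip.py
```

```text
turn 1 x [-0.0005 -0.0006 -0.0003] | shift 1 x [0.0005 0.0003 0.0041] tot [0.0005 0.0003 0.0041]
t 15.6 pos [ 0.4652 -0.3181  0.0151] w 0.048020337843812766 f [-0.   0.2  0.1] 0.0
[ 0.46519634 -0.31808376  0.01510867] 0.048020337843812766 [-0.03103079  0.19822412  0.14147099]
body bottom side z_tool [-0.11463172 -0.11048755 -0.1078855 ]
84
[[-0.015, -0.038, -0.093], [0.011, -0.03, -0.068], [0.019, -0.0, -0.039]]
[[-0.009, 0.001, -0.096], [0.01, 0.028, -0.076], [0.015, 0.036, -0.04]]
```

Call:
{"api": "arm_command", "payload": {"translation": [[0,0,0.004],[0,0,0],[0,0,0],[0,0,0],[0,0,0]], "angular": [[0,0,0],[0,0,0],[0,0,0],[0,0,0],[0,0,0]], "jaw": -0.9, "force": 45}}

```text
t: 16.07
position: [0.4656, -0.3184, 0.0118]
eef_rot: [0.0, 0.595, 0.804, -0.0]
ft_force: [-0.2, 0.3, 0.5]
gripper_width: 0.0224
gripper_force: 0.0
```

Call:
{"api": "arm_command", "payload": {"translation": [[0,0,0],[0,0,0],[0,0,0],[0,0,0],[0,0,0]], "angular": [[0,0,0],[0,0,0],[0,0,0],[0,0,0],[0,0,0]]}}

```text
t: 16.48
position: [0.4659, -0.3183, 0.0117]
eef_rot: [0.0, 0.595, 0.804, 0.0]
ft_force: [0.6, 1.3, 1.1]
gripper_width: 0.0137
gripper_force: 45.0
```

Call:
{"api": "arm_command", "payload": {"translation": [[0,0,-0.005],[0,0,-0.01],[0,0,-0.02],[0,0,-0.025],[0,0,-0.02]], "angular": [[0,0,0],[0,0,0],[0,0,0],[0,0,0],[0,0,0]]}}

```text
t: 16.9
position: [0.4648, -0.318, 0.0928]
eef_rot: [-0.001, 0.595, 0.804, -0.0]
ft_force: [0.5, -0.8, -3.9]
gripper_width: 0.0134
gripper_force: 45.0
```

Call:
{"api": "arm_command", "payload": {"translation": [[0,0,-0.02],[0,0,0],[0,0,0]], "angular": [[0,0,0],[0,0,0],[0,0,0]]}}

```text
t: 17.15
position: [0.4654, -0.3186, 0.1122]
eef_rot: [0.001, 0.595, 0.804, -0.0]
ft_force: [-0.3, 0.3, -5.0]
gripper_width: 0.0136
gripper_force: 45.0
```

```bash
python3 - <<'E'
from plan import *
s=manip.observe();z=s['position'][2]
plan([(.4707,-.0438,z,85.7)],step=.022)
print(s['moment'])
E
```

```text
turn 4 x [0.0002 0.0004 0.0927] | shift 13 x [ 0.0211 -0.0012  0.    ] tot [ 0.2744 -0.0153  0.    ]
t 17.15 pos [ 0.4654 -0.3186  0.1122] w 0.013605010374326 f [-0.3  0.3 -5. ] 45.000134501606226
[ 0.03802882 -0.06677629  0.02579637]
```

Call:
{"api": "arm_command", "payload": {"translation": [[0,0,0],[0,0,0],[0,0,0],[0,0,0],[0.01,-0.001,0]], "angular": [[0,0,0.093],[0,0,0.093],[0,0,0.093],[0,0,0.093],[0,0,0]]}}

```text
t: 17.57
position: [0.4633, -0.3098, 0.1095]
eef_rot: [-0.001, 0.735, 0.678, -0.001]
ft_force: [-0.5, -0.3, -5.1]
gripper_width: 0.014
gripper_force: 45.0
```

Call:
{"api": "arm_command", "payload": {"translation": [[0.02,-0.001,0],[0.022,-0.001,0],[0.022,-0.001,0],[0.022,-0.001,0],[0.022,-0.001,0]], "angular": [[0,0,0],[0,0,0],[0,0,0],[0,0,0],[0,0,0]]}}

```text
t: 17.98
position: [0.4668, -0.1979, 0.1102]
eef_rot: [-0.001, 0.732, 0.681, -0.001]
ft_force: [0.5, -0.2, -5.0]
gripper_width: 0.0138
gripper_force: 45.0
```

Call:
{"api": "arm_command", "payload": {"translation": [[0.022,-0.001,0],[0.022,-0.001,0],[0.022,-0.001,0],[0.022,-0.001,0],[0.022,-0.001,0]], "angular": [[0,0,0],[0,0,0],[0,0,0],[0,0,0],[0,0,0]]}}

```text
t: 18.4
position: [0.4699, -0.0882, 0.1103]
eef_rot: [-0.001, 0.732, 0.681, -0.001]
ft_force: [0.2, 0.6, -3.6]
gripper_width: 0.0135
gripper_force: 45.0
```

Call:
{"api": "arm_command", "payload": {"translation": [[0.022,-0.001,0],[0.012,-0.001,0],[0.006,-0.001,0],[0,0,0],[0,0,0]], "angular": [[0,0,0],[0,0,0],[0,0,0],[0,0,0],[0,0,0]]}}

```text
t: 18.82
position: [0.4709, -0.0504, 0.1109]
eef_rot: [-0.0, 0.733, 0.68, -0.001]
ft_force: [-0.8, -1.5, -5.7]
gripper_width: 0.0136
gripper_force: 45.0
```

```bash
cat > lid.py <<'E'
from plan import *
s,p,r=pose();zt=p[2]+.035-.046 # lid origin height above table
C=np.array([.4707,-.0438])
for n in('top','side'):
    c=cam(n);P=cloud(c);L=P-np.r_[C,0]
    m=(np.abs(L[...,0])<.15)&(np.abs(L[...,1])<.13)&(np.abs(P[...,2]-zt-.034)<.006)&(c['image'].min(-1)>70)
    q=P[m];A=np.c_[q[:,:2]-C,np.ones(len(q))];pl=np.linalg.lstsq(A,q[:,2],rcond=None)[0]
    print(n,len(q),rect(q),'zmed',np.median(q[:,2]).round(4),'exp',round(zt+.034,4),'tilt',pl[:2].round(4))
plan([(.4707,-.0438,p[2],85.7)])
E
python3 lid.py
python3 - <<'E'
from h import *
c=cam('top');cv2.imwrite('pics/over.png',cv2.resize(c['image'][110:310,200:380,::-1],None,fx=3,fy=3))
E
```

```text
top 1051 (array([4.732e+02, 3.000e-01]), array([ 38. , 178.7]), 85.9) zmed 0.1327 exp 0.1339 tilt [-0.0015 -0.0007]
side 1962 (array([471.1, -48.9]), array([142.7, 181.8]), 85.6) zmed 0.1325 exp 0.1339 tilt [-0.0011 -0.0038]
turn 1 x [-0.0008  0.0006 -0.002 ] | shift 1 x [ 0.0074 -0.0012  0.0002] tot [ 0.0074 -0.0012  0.0002]
t 18.9167 pos [ 0.4714 -0.0513  0.1111] w 0.01366665966449113 f [-0.3 -0.2 -4.6] 44.99967500567436
```

View pics/over.png

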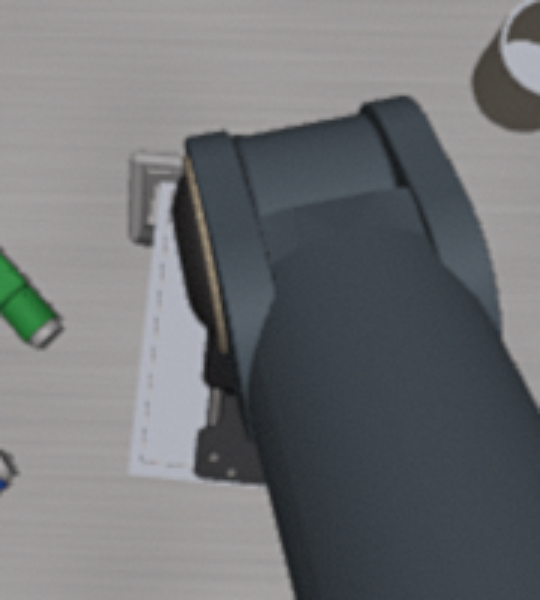

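The lid hangs level and square over the case. I'll cross-check the case centre in the side view.

```bash
python3 - <<'E'
from m import *
yaw=np.radians(-4.3);R2=np.array([[np.cos(yaw),np.sin(yaw)],[-np.sin(yaw),np.cos(yaw)]])
for n in('side','top'):
    c=dict(np.load(n+'0.npz'));P=cloud(c)
    q=P[(P[...,2]>.0365)&(P[...,2]<.0435)];p=(q[:,:2]-[.4707,-.0438])@R2.T*1000
    o=[]
    for ax in(0,1):
        h=(90,70)[ax]-2
        for s in(-1,1):
            k=(np.abs(p[:,ax]-s*h)<7)&(np.abs(p[:,1-ax])<50);o.append((s*h,k.sum(),p[k,ax].mean().round(2)))
    print(n,o)
    k=(P[...,2]>.030)&(P[...,2]<.038)&(np.abs(P[...,0]-.465)<.12)&(np.abs(P[...,1]+.317)<.12);print('lid',rect(P[k]))
E
```

```text
side [(-88, np.int64(56), np.float64(-87.25)), (88, np.int64(49), np.float64(88.65)), (-68, np.int64(57), np.float64(-65.72)), (68, np.int64(65), np.float64(70.16))]
lid (array([ 466. , -315.9]), array([180.3, 145. ]), 16.7)
top [(-88, np.int64(87), np.float64(-87.47)), (88, np.int64(91), np.float64(88.02)), (-68, np.int64(95), np.float64(-68.01)), (68, np.int64(83), np.float64(67.7))]
lid (array([ 465.3, -317.8]), array([179.9, 141.5]), 17.0)
```

Call:
{"api": "arm_command", "payload": {"translation": [[0.0076,0,0],[0,0,0.015],[0,0,0.015],[0,0,0.01],[0,0,0]], "angular": [[0,0,0],[0,0,0],[0,0,0],[0,0,0],[0,0,0]]}}

```text
t: 19.38
position: [0.4705, -0.0426, 0.0696]
eef_rot: [-0.002, 0.733, 0.68, -0.001]
ft_force: [0.2, 0.6, -5.3]
gripper_width: 0.0135
gripper_force: 45.0
```

Call:
{"api": "arm_command", "payload": {"translation": [[0,0,0.008],[0,0,0.004],[0,0,0],[0,0,0],[0,0,0]], "angular": [[0,0,0],[0,0,0],[0,0,0],[0,0,0],[0,0,0]]}}

```text
t: 19.8
position: [0.4728, -0.0424, 0.0599]
eef_rot: [0.0, 0.733, 0.68, 0.0]
ft_force: [-0.7, 1.1, -3.6]
gripper_width: 0.0134
gripper_force: 45.0
```

```bash
python3 lid.py
```

```text
top 781 (array([494.1,  12.1]), array([ 39.2, 216.8]), 88.7) zmed 0.0817 exp 0.0829 tilt [-0.0026  0.0038]
side 2007 (array([472.7, -40.4]), array([142. , 181.7]), 85.6) zmed 0.0814 exp 0.0829 tilt [ 0.001  -0.0041]
turn 1 x [ 0.0011  0.0002 -0.0008] | shift 1 x [-0.0015 -0.0019  0.0001] tot [-0.0015 -0.0019  0.0001]
t 19.9 pos [ 0.4727 -0.0424  0.06  ] w 0.013336733285464877 f [-0.2  0.5 -4.4] 44.99969132244587
```

Call:
{"api": "arm_command", "payload": {"translation": [[-0.0014,-0.001,0],[0,0,0.003],[0,0,0.003],[0,0,0],[0,0,0]], "angular": [[0,0,0],[0,0,0],[0,0,0],[0,0,0],[0,0,0]]}}

```text
t: 20.32
position: [0.471, -0.0437, 0.0532]
eef_rot: [-0.0, 0.733, 0.68, -0.0]
ft_force: [0.4, -0.8, -4.9]
gripper_width: 0.0132
gripper_force: 45.0
```

Call:
{"api": "arm_command", "payload": {"translation": [[0,0,0.002],[0,0,0.002],[0,0,0],[0,0,0]], "angular": [[0,0,0],[0,0,0],[0,0,0],[0,0,0]]}}

```text
t: 20.65
position: [0.4711, -0.0437, 0.0493]
eef_rot: [-0.0, 0.733, 0.68, -0.0]
ft_force: [-0.1, 1.2, -5.5]
gripper_width: 0.0138
gripper_force: 45.0
```

Call:
{"api": "arm_command", "payload": {"translation": [[0,0,0.002],[0,0,0.002],[0,0,0],[0,0,0]], "angular": [[0,0,0],[0,0,0],[0,0,0],[0,0,0]]}}

```text
t: 20.98
position: [0.471, -0.0438, 0.0453]
eef_rot: [-0.0, 0.733, 0.68, -0.0]
ft_force: [-0.3, 0.2, -5.0]
gripper_width: 0.0134
gripper_force: 45.0
```

```bash
python3 lid.py
```

```text
top 896 (array([491.3, -46.3]), array([193.5, 222.1]), 86.0) zmed 0.0675 exp 0.0683 tilt [ 0.0196 -0.0143]
side 2178 (array([491.5, -37.9]), array([187.9, 222.3]), 85.2) zmed 0.067 exp 0.0683 tilt [ 0.0083 -0.0039]
turn 1 x [ 0.0001  0.     -0.0007] | shift 1 x [-0.0001 -0.0005  0.0002] tot [-0.0001 -0.0005  0.0002]
t 21.0833 pos [ 0.4713 -0.0437  0.0455] w 0.013673567521897485 f [ 0.1 -0.1 -4.9] 44.999673552811146
```

Call:
{"api": "arm_command", "payload": {"translation": [[0,0,0.0015],[0,0,0.0015],[0,0,0],[0,0,0]], "angular": [[0,0,0],[0,0,0],[0,0,0],[0,0,0]]}}

```text
t: 21.42
position: [0.4711, -0.0438, 0.0424]
eef_rot: [-0.0, 0.733, 0.68, -0.0]
ft_force: [-0.5, -0.1, -4.3]
gripper_width: 0.0134
gripper_force: 45.0
```

Call:
{"api": "arm_command", "payload": {"translation": [[0,0,0.0005],[0,0,0.0005],[0,0,0],[0,0,0]], "angular": [[0,0,0],[0,0,0],[0,0,0],[0,0,0]]}}

```text
t: 21.75
position: [0.4713, -0.0438, 0.0418]
eef_rot: [0.0, 0.733, 0.68, -0.0]
ft_force: [-1.6, 0.3, -0.4]
gripper_width: 0.0136
gripper_force: 45.0
```

Contact came at +30 mm over the lid's height on the table, so it is seated. I'll press lightly and release.

Call:
{"api": "arm_command", "payload": {"translation": [[0,0,0.0005],[0,0,0],[0,0,0]], "angular": [[0,0,0],[0,0,0],[0,0,0]]}}

```text
t: 22.0
position: [0.4713, -0.0438, 0.0417]
eef_rot: [0.0, 0.733, 0.68, -0.0]
ft_force: [-2.8, 1.1, 5.5]
gripper_width: 0.0135
gripper_force: 45.0
```

Call:
{"api": "arm_command", "payload": {"translation": [[0,0,0],[0,0,0],[0,0,0],[0,0,0],[0,0,0]], "angular": [[0,0,0],[0,0,0],[0,0,0],[0,0,0],[0,0,0]], "jaw": 0}}

```text
t: 22.42
position: [0.4715, -0.0437, 0.0411]
eef_rot: [0.0, 0.733, 0.68, 0.0]
ft_force: [-0.7, -0.1, 0.9]
gripper_width: 0.0382
gripper_force: 0.0
```

Call:
{"api": "arm_command", "payload": {"translation": [[0,0,-0.01],[0,0,-0.02],[0,0,-0.03],[0,0,-0.03],[0,0,0]], "angular": [[0,0,0],[0,0,0],[0,0,0],[0,0,0],[0,0,0]]}}

```text
t: 22.83
position: [0.4755, -0.0433, 0.1367]
eef_rot: [0.004, 0.733, 0.68, 0.003]
ft_force: [0.7, -0.2, -1.0]
gripper_width: 0.0432
gripper_force: 0.0
```

```bash
python3 - <<'E'
from plan import *
yaw=np.radians(-4.3);R2=np.array([[np.cos(yaw),np.sin(yaw)],[-np.sin(yaw),np.cos(yaw)]])
c=cam('side');P=cloud(c)
p=(P[...,:2]-[.4707,-.0438])@R2.T
k=(P[...,2]>.058)&(P[...,2]<.069)&(np.abs(p[...,0])<.1)&(np.abs(p[...,1])<.08)
q=P[k];print(len(q),rect(q),np.median(q[:,2]));A=np.c_[q[:,:2]-q[:,:2].mean(0),np.ones(len(q))];print(np.linalg.lstsq(A,q[:,2],rcond=None)[0])
# clamp bar: x>0.1
k=(P[...,2]>.03)&(p[...,0]>.095)&(p[...,0]<.16)&(np.abs(p[...,1])<.1)
b=np.c_[p[k]*1000,P[k][:,2]*1000];
for y in range(-100,100,25):
    s=b[(b[:,1]>y)&(b[:,1]<=y+25)&(b[:,2]>60)]
    if len(s):print(y,len(s),np.percentile(s,[5,95],axis=0).round(0).tolist())
cv2.imwrite('pics/seat.png',cv2.resize(c['image'][130:270,190:390,::-1],None,fx=3,fy=3))
s,p0,_=pose();print(p0,s['qpos'])
E
```

```text
2140 (array([471.2, -41.6]), array([142.4, 181.9]), 85.4) 0.06333096705424707
[ 0.00039395 -0.00447215  0.06321763]
-100 33 [[113.0, -92.0, 61.0], [127.0, -77.0, 75.0]]
-75 26 [[121.0, -72.0, 68.0], [129.0, -52.0, 75.0]]
-50 28 [[119.0, -48.0, 67.0], [129.0, -27.0, 76.0]]
-25 35 [[98.0, -25.0, 67.0], [128.0, -1.0, 284.0]]
0 32 [[96.0, 2.0, 66.0], [128.0, 23.0, 284.0]]
25 34 [[120.0, 26.0, 68.0], [129.0, 49.0, 76.0]]
50 32 [[120.0, 52.0, 68.0], [130.0, 73.0, 76.0]]
75 58 [[113.0, 79.0, 61.0], [128.0, 99.0, 76.0]]
[ 0.47392679 -0.04366301  0.13445177] [ 0.59464053  0.27171993 -0.69010839  2.02668866  0.22103556  0.90789978
 -0.2893266 ]
```

View pics/seat.png

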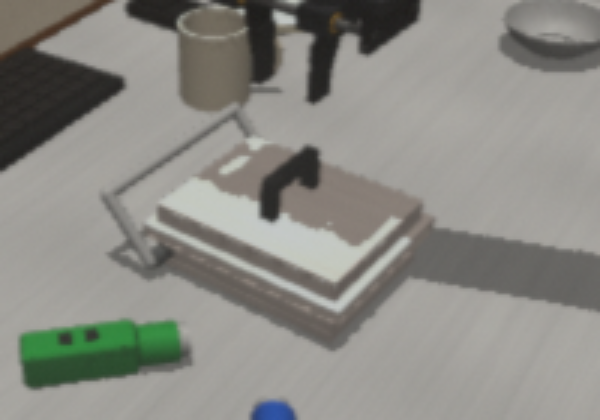

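The lid is seated: centred within 1 mm of the case in the side view, level, its top at 63 mm. The clamp bar is at local (124, 70) mm, an angle of about 1.42 rad. Next I close the fingers and go to its outer side.

```bash
python3 - <<'E'
from plan import *
plan([(.6352,-.0562,.134,85.7),(.6352,-.0562,.025,85.7)],step=.03)
E
```

```text
turn 1 x [ 0.0075  0.0009 -0.0009] | shift 6 x [-0.0001  0.027   0.0001] tot [-0.0004  0.1618  0.0005]
turn 1 x [0. 0. 0.] | shift 4 x [0.     0.     0.0273] tot [0.    0.    0.109]
t 22.8833 pos [ 0.4739 -0.0437  0.1345] w 0.04371212670612218 f [-0.2 -0.  -0. ] 0.0
```

Call:
{"api": "arm_command", "payload": {"translation": [[0,0.027,0],[0,0.027,0],[0,0.027,0],[0,0.027,0],[0,0.027,0]], "angular": [[0,0,0],[0,0,0],[0,0,0],[0,0,0],[0,0,0]], "jaw": -1, "force": 20}}

```text
t: 23.3
position: [0.6063, -0.0543, 0.1302]
eef_rot: [-0.001, 0.733, 0.68, -0.001]
ft_force: [0.8, 0.8, -0.2]
gripper_width: 0.0177
gripper_force: 0.0
```

Call:
{"api": "arm_command", "payload": {"translation": [[0,0.027,0],[0,0,0],[0,0,0],[0,0,0],[0,0,0]], "angular": [[0,0,0],[0,0,0],[0,0,0],[0,0,0],[0,0,0]]}}

```text
t: 23.72
position: [0.6314, -0.0558, 0.1306]
eef_rot: [-0.0, 0.733, 0.68, -0.001]
ft_force: [0.5, -0.3, 0.5]
gripper_width: 0.0007
gripper_force: 0.0
```

```bash
python3 - <<'E'
from plan import *
plan([(.6352,-.0562,.025,85.7)],step=.03)
c=cam('side');P=cloud(c);s,p,r=pose();L=r.inv().apply((P-p).reshape(-1,3)).reshape(P.shape)
k=(np.abs(L[...,0])<.03)&(np.abs(L[...,1])<.04)&(L[...,2]>-.095)&(L[...,2]<-.01)
for z in np.arange(-.09,-.02,.01):
    q=L[k&(L[...,2]>z)&(L[...,2]<z+.01)]
    if len(q):print(round(z,2),len(q),(np.percentile(q,[2,98],axis=0)*1000).round(0)[:,:2].tolist())
E
```

```text
turn 1 x [-0.0016  0.0004 -0.0001] | shift 4 x [-0.      0.001   0.0264] tot [-1.000e-04  3.900e-03  1.056e-01]
t 23.7167 pos [ 0.6314 -0.0558  0.1306] w 0.0006622135312319844 f [ 0.5 -0.3  0.5] 0.0
-0.09 51 [[-8.0, -16.0], [12.0, 14.0]]
-0.08 47 [[-9.0, -16.0], [12.0, 12.0]]
-0.07 40 [[-10.0, -13.0], [12.0, 11.0]]
-0.06 38 [[-8.0, -11.0], [12.0, 10.0]]
-0.05 33 [[-8.0, -10.0], [12.0, 8.0]]
-0.04 20 [[-7.0, -10.0], [11.0, 8.0]]
```

Call:
{"api": "arm_command", "payload": {"translation": [[0,0,0.03],[0,0,0.03],[0,0,0.03],[0,0,0.015],[0,0,0]], "angular": [[0,0,0],[0,0,0],[0,0,0],[0,0,0],[0,0,0]]}}

```text
t: 24.18
position: [0.6287, -0.0565, 0.0223]
eef_rot: [-0.003, 0.733, 0.68, -0.003]
ft_force: [-1.3, -0.4, -0.5]
gripper_width: 0.0006
gripper_force: 0.0
```

Call:
{"api": "arm_command", "payload": {"translation": [[0,-0.005,0],[0,-0.008,0],[0,-0.008,0],[0,-0.008,0],[0,-0.008,0]], "angular": [[0,0,0],[0,0,0],[0,0,0],[0,0,0],[0,0,0]]}}

```text
t: 24.6
position: [0.6029, -0.0533, 0.0309]
eef_rot: [0.006, 0.733, 0.68, 0.006]
ft_force: [7.2, -0.7, 5.1]
gripper_width: 0.0005
gripper_force: 3.4
```

Call:
{"api": "arm_command", "payload": {"translation": [[0,-0.008,-0.005],[0,-0.008,-0.005],[0,-0.008,-0.004],[0,-0.005,0],[0,0,0]], "angular": [[0,0,0],[0,0,0],[0,0,0],[0,0,0],[0,0,0]]}}

```text
t: 25.02
position: [0.5655, -0.0511, 0.0406]
eef_rot: [0.0, 0.733, 0.68, -0.0]
ft_force: [0.3, -1.0, 0.2]
gripper_width: 0.0006
gripper_force: 0.0
```

```bash
cat > bar.py <<'E'
from plan import *
yaw=np.radians(-4.3);R2=np.array([[np.cos(yaw),np.sin(yaw)],[-np.sin(yaw),np.cos(yaw)]])
s,p0,_=pose();print('tool local',((p0[:2]-[.4707,-.0438])@R2.T*1000).round(1),'tip',round(p0[2]*1000+35,1),s['ft_force'].round(1))
c=cam('side');P=cloud(c);p=(P[...,:2]-[.4716,-.0417])@R2.T
k=(P[...,2]>.068)&(P[...,2]<.1)&(p[...,0]>.02)&(p[...,0]<.16)&(np.abs(np.abs(p[...,1])-.065)<.02)
b=np.c_[p[k]*1000,P[k][:,2]*1000];print('bar',len(b),np.percentile(b,[5,50,95],axis=0).round(1).tolist())
E
python3 bar.py
```

```text
tool local [95.1 -0.2] tip 75.6 [ 0.3 -1.   0.2]
bar 67 [[72.8, -49.4, 84.1], [75.6, 62.4, 90.3], [82.2, 82.8, 92.9]]
```

Call:
{"api": "arm_command", "payload": {"translation": [[0,-0.006,0.001],[0,-0.008,0.001],[0,-0.008,0],[0,-0.008,0],[0,-0.005,0]], "angular": [[0,0,0],[0,0,0],[0,0,0],[0,0,0],[0,0,0]]}}

```text
t: 25.48
position: [0.5306, -0.0483, 0.0375]
eef_rot: [-0.0, 0.733, 0.68, -0.0]
ft_force: [2.4, 1.0, -2.7]
gripper_width: 0.0005
gripper_force: 1.8
```

Call:
{"api": "arm_command", "payload": {"translation": [[0,0,0],[0,0,0],[0,0,0]], "angular": [[0,0,0],[0,0,0],[0,0,0]]}}

```text
t: 25.73
position: [0.5313, -0.0484, 0.0379]
eef_rot: [-0.0, 0.733, 0.68, -0.001]
ft_force: [-0.6, -0.7, 0.2]
gripper_width: 0.0003
gripper_force: 0.0
```

```bash
python3 bar.py
```

```text
tool local [60.7 -0. ] tip 72.9 [-0.6 -0.7  0.2]
bar 77 [[36.9, -54.5, 73.9], [39.5, 61.6, 79.5], [45.6, 83.2, 82.2]]
```

Call:
{"api": "arm_command", "payload": {"translation": [[0,0.004,0],[0,0,-0.015],[0,0,-0.015],[0,-0.012,0],[0,-0.012,0]], "angular": [[0,0,0],[0,0,0],[0,0,0],[0,0,0],[0,0,0]]}}

```text
t: 26.2
position: [0.5134, -0.0467, 0.0689]
eef_rot: [0.001, 0.734, 0.68, 0.001]
ft_force: [0.2, 0.4, 0.2]
gripper_width: 0.0001
gripper_force: 0.0
```

Call:
{"api": "arm_command", "payload": {"translation": [[0,0,0.01],[0,0,0.008],[0,0,0.004],[0,0,0.002],[0,0,0]], "angular": [[0,0,0],[0,0,0],[0,0,0],[0,0,0],[0,0,0]]}}

```text
t: 26.62
position: [0.5067, -0.0468, 0.0435]
eef_rot: [-0.004, 0.733, 0.68, -0.006]
ft_force: [-15.0, 0.7, 20.2]
gripper_width: 0.0002
gripper_force: 10.0
```

Call:
{"api": "arm_command", "payload": {"translation": [[0,0,0.0015],[0,0,0.0015],[0,0,0],[0,0,0]], "angular": [[0,0,0],[0,0,0],[0,0,0],[0,0,0]]}}

```text
t: 26.95
position: [0.5034, -0.0467, 0.0409]
eef_rot: [-0.005, 0.733, 0.68, -0.008]
ft_force: [-22.5, 0.6, 32.3]
gripper_width: 0.0002
gripper_force: 15.8
```

```bash
python3 bar.py
```

```text
tool local [32.9 -0.4] tip 75.9 [-22.5   0.6  32.3]
bar 92 [[29.7, -81.6, 69.5], [32.8, 51.5, 74.2], [39.4, 81.6, 76.0]]
```

The bar is down, its top at 76 mm as expected, with firm contact. I'll back straight off and verify.

Call:
{"api": "arm_command", "payload": {"translation": [[0,0,-0.003],[0,0,-0.015],[0,0,-0.03],[0,0,-0.04],[0,0,-0.03]], "angular": [[0,0,0],[0,0,0],[0,0,0],[0,0,0],[0,0,0]]}}

```text
t: 27.42
position: [0.5131, -0.0466, 0.1604]
eef_rot: [-0.0, 0.733, 0.68, 0.001]
ft_force: [1.5, -0.0, 0.1]
gripper_width: 0.001
gripper_force: 0.0
```

Call:
{"api": "arm_command", "payload": {"translation": [[0,0,0],[0,0,0],[0,0,0],[0,0,0]], "angular": [[0,0,0],[0,0,0],[0,0,0],[0,0,0]]}}

```text
t: 27.75
position: [0.5111, -0.047, 0.1572]
eef_rot: [-0.001, 0.733, 0.68, -0.001]
ft_force: [-0.3, 0.3, -0.8]
gripper_width: 0.0003
gripper_force: 0.0
```

```bash
python3 bar.py; python3 - <<'E'
from plan import *
yaw=np.radians(-4.3);R2=np.array([[np.cos(yaw),np.sin(yaw)],[-np.sin(yaw),np.cos(yaw)]])
c=cam('side');P=cloud(c);p=(P[...,:2]-[.4716,-.0417])@R2.T*1000
k=(P[...,2]>.058)&(P[...,2]<.0675)&(np.abs(p[...,0])<100)&(np.abs(p[...,1])<76)
print('lid local',cv2.minAreaRect(p[k].astype(np.float32)),np.median(P[k][:,2]))
for lo,hi in((-95,-50),(-50,0),(0,28),(42,90)):
    j=k&(p[...,0]>lo)&(p[...,0]<hi);print(lo,hi,np.median(P[j][:,2]).round(4))
for y in(-80,-60,-40,40,60,80):
    j=(np.abs(p[...,1]-y)<8)&(P[...,2]>.069)&(P[...,2]<.1)&(p[...,0]>10);print(y,np.percentile(p[j][:,0],[5,95]).round(1),P[j][:,2].max().round(4))
cv2.imwrite('pics/final.png',cv2.resize(c['image'][130:270,190:390,::-1],None,fx=3,fy=3))
E
```

```text
tool local [40.5 -0.2] tip 192.2 [-0.3  0.3 -0.8]
bar 93 [[29.5, -81.5, 69.3], [32.7, 52.2, 74.0], [37.9, 82.6, 76.4]]
lid local ((-0.5118484497070312, 0.9567642211914062), (182.5776824951172, 142.642822265625), 0.4052087068557739) 0.0632955611208697
-95 -50 0.0632
-50 0 0.0633
0 28 0.0633
42 90 0.0634
-80 [  30.7 1487.2] 0.0993
-60 [  31.  1485.6] 0.0997
-40 [  31.1 1485.5] 0.0992
40 [  29.7 1479.5] 0.0983
60 [  30.3 1476.6] 0.0997
80 [  30.5 1474.3] 0.0993
```

View pics/final.png

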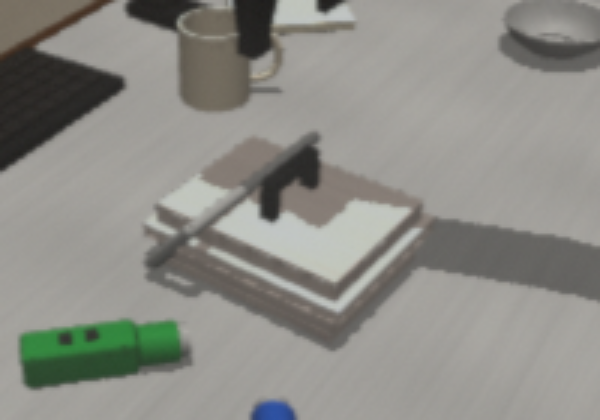

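The lid is level and centred within 1 mm, and the clamp bar, crop px (150,260)–(315,135), lies on it at x≈34 mm with its top at 76 mm. The arm is clear, so I'm handing in.

```bash
python3 -c "
from workcell import manip
print(manip.sign_off())"
```

```text
the job is handed in; nothing more can be done
None
```

I packed the handpiece buttons up in the case's wide space, seated the lid level on the rim, laid the clamp bar down on it, and handed the job in at about 28 s; no verdict came back.

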